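# Take the jaw head off the engraving block

## Task

Take the jaw head off the engraving block: push the red release button all the way down (it stays down), then twist the head counter-clockwise, seen from above, up to about a quarter turn, until you feel the stop, and lift it straight off without forcing it against its mount. Set it down gently, standing upright inside the round wooden tray, let go of it, and leave the bowl, the jar, the spare collet and the tools lying round about where they are.

Things in the scene. Friction and masses are not known exactly. Their poses are not given: they have to be found in the camera images.
- engraving_block: fixed dark steel round block, 150 mm across, 45 mm high, carrying an aluminium bayonet ring (92 mm outer diameter) that stands to 61 mm. Origin: centre of its underside, on the vertical axis about which the jaw head turns. x axis: the red button lies 66 mm along x and 12.5 mm along y. More than 35 N between head and mount (block, ring, stop, lips, lock pin) is forcing it
- mount_mouth (a point): centre of the ring's top, 61 mm above the table. Locked, the head has 3 degrees of play. With the button down it turns counter-clockwise by 45 to 87 degrees (differs each time, readable from no pose) to a stop: stiff rubber giving 4 degrees (0.35 Nm), then hard. Its lugs rise freely from 5 degrees short of the stop on; before that they catch under the ring. Play: 2.5 mm sideways, 3 mm vertically
- release_button (a joint): travel of the red button in m: 0 up (locked), 0.008 fully down. Moving down against about 4 N of friction, it stays where it is left; from 0.0065 on the lock is free. More than 25 N on it is too much.
- button_top (a point): centre of the top face of the red button, a round cap 24 mm across; it stands 64 mm above the table when up, 56 mm when fully down
- jaw_center (a point): centre of the aluminium jaw bar on top of the loose jaw head: 60 mm long (its x; along the block's x while locked), 22 mm wide (its y: grasp across this), 48 mm high, a brass disc standing 13 mm out of its top. z: up along the head. It lies 95 mm over the table while mounted; a black flange 72 mm across has its top 24 mm below this point. The head weighs 0.28 to 0.46 kg
- head_foot (a point): centre of the jaw head's flat underside, 50 mm below jaw_center, at the height of the block's top (45 mm) while mounted. Two steel lugs along the head's x reach 72 mm over their tips, at the very bottom, 7 mm thick
- tray_floor (a point): centre of the cork floor, 8 mm above the table, of a fixed round tray with a light wooden rim, 98 mm inside, 116 mm outside, rim top 18 mm above the table
- brass_bowl: loose brass bowl, 90 mm across, 35 mm high, origin under its centre; leave it alone
- polish_jar: loose amber jar, 52 mm across, 60 mm high, origin under its centre; leave it alone
- spare_collet: loose steel collet, 56 mm across, 45 mm high, origin under its centre; leave it alone
- graver: loose screwdriver-like graver lying on the table; leave it alone
- mallet: loose small hammer lying on the table; leave it alone

How it is judged:
By the outcome, as a careful person would: the job done as asked, in the order asked, and still so for the second after the job is handed in, with the robot touching nothing.
It also fails if it takes over 72 s, if anything falls off the work surface, if the arm or the gripper's body presses on something with over 40 N, if the wrist force passes 120 N, or if a joint passes its speed limit or range.

## Robot

A 6-joint arm with a two-finger parallel gripper is mounted at the origin on the work surface. World frame = base frame: x ahead of the robot, y to its left, z up, the work surface at z = 0. Lengths are in m, angles in rad, forces in N, time in s.
With the tool pointing down it reaches from about 0.35 to 0.775 m from the base axis. Payload 7.3 kg.
Tool frame: the origin (TCP) lies at the very end of the fingers, on their centre line; the grasp point (between the pads) lies 19 mm behind it (robot.pinch_z is the distance from the TCP to the grasp point, in m); z points along the fingers, y is the line along which they close (so a half turn about z gives the same grasp; the last joint's range is limited). The gripper opens to 92 mm and grips with 3 to 60 N. Pads are 19 mm wide; open, the fingers measure 130 mm over their backs; the gripper's body (75 mm by 190 mm) begins 47 mm behind the grasp point.
Start: joints at [1.137, 0.342, 1.524, -0, 1.275, -0.146], TCP at [0.149, 0.503, 0.199] pointing down, gripper open.
Joint ranges: [-2.53, 2.53], [-0.77, 2.02], [0.04, 2.7], [-1, 4.14], [0.28, 2.66], [-3.11, 3.11]. Speed limits (rad/s): [2.57, 2.57, 3.14, 3.14, 3.14, 3.14].

## Interface

Orientations are given as [roll, pitch, yaw] about the fixed x, y, z axes, in that order (R = Rz(yaw) Ry(pitch) Rx(roll)).
In Python, from cell import robot gives the robot as it stands.
- The arm moves only by the tool move_arm, never from a script. Its argument "motion" is a list of rows, each a list of 6 numbers: the shift along the tool's x, y, z in units of 0.1 m (1.0 is 0.1 m), then the turn, a rotation vector about the tool's x, y, z in units of pi rad (1.0 is pi rad). In form: [[dx, dy, dz, rx, ry, rz], ...]. A call has 1 to 12 rows; each row is the pose to reach, as a shift and turn from the pose commanded when the call began, along the tool's axes at that moment, turning the shorter way round; what a row does not reach only later rows make up. A row lasts 1/8 s, in which the tool goes at most 62.5 mm and 10.7 degrees, less where a joint would pass 70% of its speed; a pose out of reach is approached as far as the arm can. A call with a number of a shift or a turn outside -1 to 1 is refused whole. A call with a gripper value outside its range is refused whole. "fingers" is the opening, from -1 (shut) to 1 (fully open), set as the call begins (left out, the last holds). The fingers move at their own pace and stop on an object; "newtons" is the grip in N (left out, the last holds). Time passes only in rows, so rows that repeat a pose let the fingers close. It gives the time, the measured TCP pose, the force, the opening and the grip force at its end, in the units of the state.
- robot.observe(): the state, without advancing time (a new reading comes with each control period).
- robot.read_camera(name): name is "scene" or "top" or "wrist"; returns a dict with "image" (420x560x3 uint8, red, green, blue), "range_z" (420x560 float32, m along the optical axis (not along the pixel's ray), 0 where there is no reading), "vfov" (degrees; the focal length in pixels is half the picture's height over the tangent of half this angle, whatever the lens; pixels are square), "cx", "cy" (the principal point, pixels), "k1" (the pictures are not rectified: a ray, as slopes to the right and down, at radius r is drawn at 1 + k1 r^2 times it, then the intrinsics apply), "extrinsics" (4x4, takes a point from camera to world coordinates); the wrist camera has in their place "hand_eye" (4x4, takes a point from camera to tool coordinates, whose origin is the TCP and whose axes are the flange's). Camera axes: x right, y up, looking along -z (the intrinsics and any distortion apply to the point x, -y, -z); pixel columns grow to the right and rows downward; lengths in m; the calibration is good to about 2 mm. A picture is of the moment at which its call begins: read the wrist's pose just before it.
- robot.hand_in(): hands the job in; it is judged then, once.
The state is a dict: "time": time; "qpos": joint angles; "qvel": joint speeds; "joint_efforts": joint torques, N m; "tool_pos": TCP position; "tool_rot": TCP orientation; "contact_force": force on the tool from outside, world axes, zero at the start; "torque": the same for the moment, N m; "opening": finger opening in m; "grip_force": force on a finger pad.
Only numpy, scipy, OpenCV 4.12 (cv2) and the standard library are available. Lean on these libraries where they do the work, as an engineer would, in place of code of your own. Each camera call takes 0.05 s, during which the arm holds its last target. There are 200 camera calls.

## Working session

There is one attempt and no reset: what is moved stays moved. The work goes in short steps, Python scripts to look and compute and a tool call to move; the robot and the scene stay as the last step left them, time stands still between calls to the robot, and variables do not carry over. Pictures are saved under pics/ and viewed, at most 10 in all, crops included, and the job is handed in when it is done.

Besides the shell and the picture viewer there is one more tool, called after "Call:" as name(argument=value, ...) on one line, values as JSON. move_arm: Moves the arm, as the interface text tells. Shifts and turns lie within -1 to 1; 1 stands for 0.1 m of shift or pi rad of turn. Its arguments: {"type":"object","properties":{"motion":{"type":"array"},"fingers":{"type":"number"},"newtons":{"type":"number"}},"required":["motion"]}

```bash
mkdir -p pics; ls
cat > h.py <<'E'
import numpy as np, cv2
from scipy.spatial.transform import Rotation as R
from cell import robot
def T_tool(s):
    T=np.eye(4);T[:3,:3]=R.from_euler('xyz',s['tool_rot']).as_matrix();T[:3,3]=s['tool_pos'];return T
def cam(name):
    s=robot.observe();c=robot.read_camera(name)
    c['T']=np.array(c['extrinsics']) if name!='wrist' else T_tool(s)@np.array(c['hand_eye'])
    return c
def cloud(c):
    h,w=c['range_z'].shape;f=h/2/np.tan(np.radians(c['vfov'])/2)
    K=np.array([[f,0,c['cx']],[0,f,c['cy']],[0,0,1.]])
    u,v=np.meshgrid(np.arange(w),np.arange(h))
    p=cv2.undistortPoints(np.stack([u,v],-1).reshape(-1,1,2).astype(np.float64),K,np.array([c['k1'],0,0,0.])).reshape(h,w,2)
    z=c['range_z'].astype(float)
    P=np.stack([p[...,0]*z,-p[...,1]*z,-z],-1)
    W=P@c['T'][:3,:3].T+c['T'][:3,3]
    W[z==0]=np.nan
    return W
def save(c,n): cv2.imwrite('pics/'+n,cv2.cvtColor(c['image'],cv2.COLOR_RGB2BGR))
E
python3 - <<'E'
from h import *
s=robot.observe();print({k:np.round(v,3) for k,v in s.items()})
for n in('top','scene'):
    c=cam(n);save(c,n+'.png');np.save(n+'.npy',cloud(c))
E
```

```text
pics
{'time': np.float64(0.0), 'qpos': array([ 1.137,  0.343,  1.525, -0.   ,  1.275, -0.146]), 'qvel': array([ 0.   , -0.   , -0.001,  0.   ,  0.   , -0.   ]), 'joint_efforts': array([-2.0000e-03, -4.3125e+01, -2.4422e+01,  7.1000e-02,  5.6000e-02,
       -0.0000e+00]), 'tool_pos': array([0.149, 0.503, 0.198]), 'tool_rot': array([-3.14 , -0.   ,  2.854]), 'contact_force': array([-0.298,  0.808,  0.373]), 'torque': array([-0.039, -0.052, -0.029]), 'grip_force': np.float64(0.0), 'opening': np.float64(0.092)}
```

View pics/top.png

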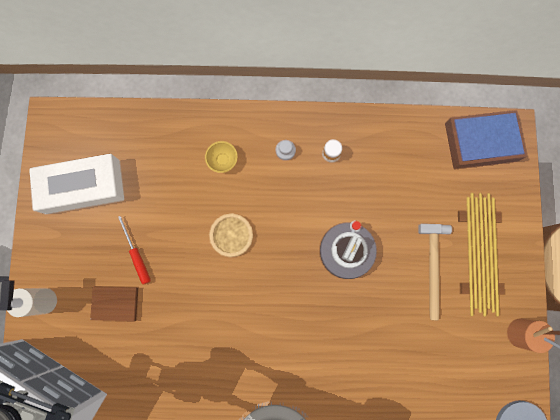

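View pics/scene.png

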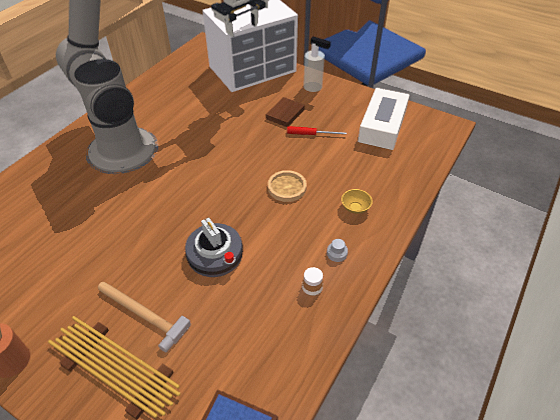

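Both views show the block with its red button (top view, about (348,250) and (356,226)), the tray (232,235), and the bowl, collet and jar above them. Next I measure these.

Run:
```python
from h import *
W=np.load('top.npy');im=cv2.imread('pics/top.png').astype(int)
for n,(u,v) in dict(block=(348,265),button=(356,226),tray=(232,235),bowl=(221,157),collet=(286,149),jar=(333,149),jaw=(350,250)).items(): print(n,W[v,u].round(3))
for nm in('top','scene'):
    W=np.load(nm+'.npy');im=cv2.imread(f'pics/{nm}.png').astype(int)
    b,g,r=im[...,0],im[...,1],im[...,2]
    m=(r>150)&(g<70)&(b<70)&(W[...,2]>.055)&(W[...,2]<.075)
    print(nm,'red',m.sum(),np.median(W[m],0).round(4))
    c0=np.load('top.npy')[250,350]
    d=np.hypot(W[...,0]-c0[0],W[...,1]-c0[1])
    for lo,hi,rm in((.038,.05,.09),(.055,.066,.06),(.085,.14,.06)):
        m=(W[...,2]>lo)&(W[...,2]<hi)&(d<rm)
        P=W[m]
        (cx,cy),rad=cv2.minEnclosingCircle(P[:,:2].astype(np.float32))
        print(lo,m.sum(),P.mean(0).round(4),(cx,cy,rad))
        if lo==.085: print(cv2.minAreaRect(P[:,:2].astype(np.float32)),P[:,2].max())
    t0=np.load('top.npy')[235,232]
    d=np.hypot(W[...,0]-t0[0],W[...,1]-t0[1])
    m=(W[...,2]>.013)&(W[...,2]<.025)&(d<.075);P=W[m]
    print('tray',m.sum(),cv2.minEnclosingCircle(P[:,:2].astype(np.float32)))
```

```text
block [ 0.477 -0.18   0.063]
button [ 0.58  -0.201  0.064]
tray [0.554 0.131 0.004]
bowl [0.774 0.172 0.004]
collet [ 0.789 -0.011  0.049]
jar [ 0.789 -0.139  0.059]
jaw [ 0.512 -0.178  0.118]
top red 31 [ 0.5816 -0.2009  0.0652]
0.038 1381 [ 0.514  -0.1805  0.0453] (0.519558846950531, -0.18335726857185364, 0.07633274793624878)
0.055 342 [ 0.5159 -0.1811  0.0611] (0.5186349749565125, -0.1822211742401123, 0.04685976356267929)
0.085 248 [ 0.5173 -0.1808  0.1166] (0.5177934169769287, -0.18140384554862976, 0.03084416501224041)
((0.5177464485168457, -0.18219485878944397), (0.022717369720339775, 0.059247683733701706), 64.91319274902344) 0.1355376322409494
tray 494 ((0.5544229745864868, 0.13364626467227936), 0.05922247841954231)
scene red 48 [ 0.5803 -0.2039  0.0648]
0.038 1072 [ 0.5235 -0.1991  0.0451] (0.5186542868614197, -0.18331369757652283, 0.07915278524160385)
0.055 300 [ 0.5276 -0.198   0.0608] (0.5143300294876099, -0.18511784076690674, 0.04970017448067665)
0.085 289 [ 0.5206 -0.1915  0.1117] (0.5155653357505798, -0.18734483420848846, 0.03293797746300697)
((0.5162405967712402, -0.18693137168884277), (0.023266626521945, 0.0640166699886322), 64.46751403808594) 0.13498063746459488
tray 352 ((0.5477254986763, 0.1301909238100052), 0.06265953928232193)
```

Call:
move_arm(motion=[[-0.3,-0.32,0,0,0,0],[-0.6,-0.64,0,0,0,0],[-0.89,-0.95,0,0,0,0]], fingers=-1, newtons=20)

```text
time: 0.48
tool_pos: [0.2076, 0.3857, 0.1986]
tool_rot: [-3.141, -0.0, 2.854]
contact_force: [0.3, -0.8, -0.4]
opening: 0.0664
grip_force: 0.0
```

Call:
move_arm(motion=[[-0.3,-0.32,0,0,0,0],[-0.6,-0.64,0,0,0,0],[-0.89,-0.95,0,0,0,0]])

```text
time: 0.85
tool_pos: [0.266, 0.2694, 0.1988]
tool_rot: [-3.141, -0.0, 2.854]
contact_force: [0.7, 0.4, 0.5]
opening: 0.0361
grip_force: 0.0
```

Call:
move_arm(motion=[[-0.3,-0.32,0,0,0,0],[-0.6,-0.64,0,0,0,0],[-0.89,-0.95,0,0,0,0]])

```text
time: 1.23
tool_pos: [0.3244, 0.153, 0.1988]
tool_rot: [3.141, -0.0, 2.854]
contact_force: [1.5, 0.7, -0.8]
opening: 0.0065
grip_force: 0.0
```

Call:
move_arm(motion=[[-0.3,-0.32,0,0,0,0],[-0.6,-0.64,0,0,0,0],[-0.89,-0.95,0,0,0,0]])

```text
time: 1.6
tool_pos: [0.3828, 0.0366, 0.1988]
tool_rot: [3.141, -0.0, 2.853]
contact_force: [0.4, 0.1, -0.1]
opening: 0.0007
grip_force: 0.0
```

Call:
move_arm(motion=[[-0.3,-0.32,0,0,0,0],[-0.6,-0.64,0,0,0,0],[-0.89,-0.95,0,0,0,0]])

```text
time: 1.98
tool_pos: [0.4412, -0.0797, 0.1986]
tool_rot: [3.141, -0.001, 2.853]
contact_force: [-0.1, -0.2, -0.0]
opening: 0.0006
grip_force: 0.0
```

Call:
move_arm(motion=[[-0.3,-0.32,0,0,0,0],[-0.6,-0.64,0,0,0,0],[-0.89,-0.95,0,0,0,0]])

```text
time: 2.35
tool_pos: [0.4995, -0.196, 0.1985]
tool_rot: [3.141, -0.001, 2.854]
contact_force: [-0.1, -0.0, 0.2]
opening: 0.0004
grip_force: 0.0
```

Call:
move_arm(motion=[[0,0,0,0,0,0.06],[0,0,0,0,0,0.12],[0,0,0,0,0,0.18],[0,0,0,0,0,0.24],[0,0,0,0,0,0.3],[0,0,0,0,0,0.35],[0,0,0,0,0,0.41],[0,0,0,0,0,0.47],[0,0,0,0,0,0.526]])

```text
time: 3.48
tool_pos: [0.499, -0.1945, 0.1984]
tool_rot: [-3.141, -0.0, 1.195]
contact_force: [-0.6, 0.1, -0.6]
opening: 0.0007
grip_force: 0.0
```

Call:
move_arm(motion=[[0,0,0,0,0,0.06],[0,0,0,0,0,0.12],[0,0,0,0,0,0.18],[0,0,0,0,0,0.24],[0,0,0,0,0,0.3],[0,0,0,0,0,0.35],[0,0,0,0,0,0.41],[0,0,0,0,0,0.47],[0,0,0,0,0,0.526],[0,0,0,0,0,0.526]])

```text
time: 4.72
tool_pos: [0.4991, -0.1946, 0.1986]
tool_rot: [-3.141, 0.001, -0.45]
contact_force: [-0.1, -0.1, 0.3]
opening: 0.0006
grip_force: 0.0
```

Run:
```python
from h import *
s=robot.observe();print({k:np.round(v,3) for k,v in s.items()})
c=cam('wrist');save(c,'w1.png');print(np.round(c['hand_eye'],3));W=cloud(c);np.save('w1.npy',W)
```

```text
{'time': np.float64(4.725), 'qpos': array([-0.515,  0.362,  1.495,  0.   ,  1.285,  1.505]), 'qvel': array([ 0.002, -0.002, -0.002, -0.001, -0.001, -0.083]), 'joint_efforts': array([-3.0000e-02, -4.4425e+01, -2.4691e+01,  3.4000e-02, -8.1000e-02,
        1.0350e+00]), 'tool_pos': array([ 0.499, -0.195,  0.199]), 'tool_rot': array([-3.141e+00,  1.000e-03, -4.500e-01]), 'contact_force': array([-0.139, -0.067,  0.259]), 'torque': array([-0.014,  0.196,  0.011]), 'grip_force': np.float64(0.0), 'opening': np.float64(0.001)}
[[ 0.001  0.964  0.267  0.071]
 [ 1.    -0.001  0.     0.   ]
 [ 0.     0.267 -0.964 -0.186]
 [ 0.     0.     0.     1.   ]]
```

View pics/w1.png

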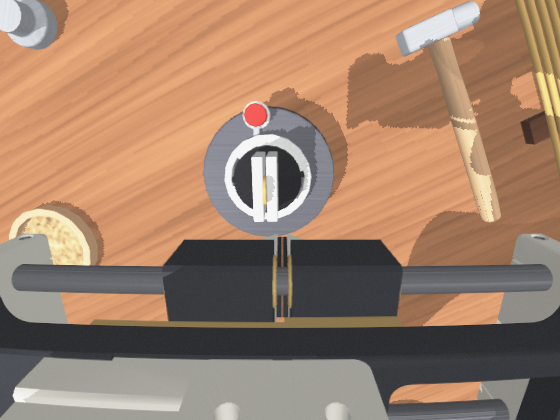

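Wrist view: red button at (256,116), ring centred at about (267,177), jaw bar at (265,187), roughly aligned with tool x. Measuring.

```bash
cat > meas.py <<'E'
from h import *
def fitc(P):
    A=np.c_[2*P[:,:2],np.ones(len(P))];x=np.linalg.lstsq(A,(P[:,:2]**2).sum(1),rcond=None)[0]
    return x[:2],np.sqrt(x[2]+x[:2]@x[:2])
E
python3 - <<'E'
from meas import *
W=np.load('w1.npy');im=cv2.imread('pics/w1.png').astype(int)
b,g,r=im[...,0],im[...,1],im[...,2]
m=(r>150)&(g<90)&(b<90)&(abs(W[...,2]-.064)<.006)
print('red',m.sum(),W[m].mean(0).round(4),cv2.minEnclosingCircle(W[m][:,:2].astype(np.float32)))
c0=np.array([.5175,-.183]);d=np.hypot(W[...,0]-c0[0],W[...,1]-c0[1])
m=(abs(W[...,2]-.061)<.004)&(d<.052)&(d>.037);print('ring',m.sum(),cv2.minEnclosingCircle(W[m][:,:2].astype(np.float32)),W[m][:,2].mean(),fitc(W[m]))
m=(abs(W[...,2]-.045)<.004)&(d<.085);print('block',m.sum(),cv2.minEnclosingCircle(W[m][:,:2].astype(np.float32)))
m=(abs(W[...,2]-.119)<.005)&(d<.05);P=W[m][:,:2].astype(np.float32);print('jaw',m.sum(),cv2.minAreaRect(P),W[m][:,2].mean(), P.mean(0))
E
```

```text
red 68 [ 0.5758 -0.2084  0.0632] ((0.5801148414611816, -0.2041350156068802), 0.011125128716230392)
ring 1665 ((0.5157430171966553, -0.18501825630664825), 0.046864669770002365) 0.06096715351566647 (array([ 0.51574953, -0.18461582]), np.float64(0.0424891034192277))
block 7060 ((0.5189051628112793, -0.1866575926542282), 0.0775032564997673)
jaw 1412 ((0.5158650279045105, -0.18506062030792236), (0.02206672541797161, 0.06017167121171951), 64.30194091796875) 0.11890762857514485 [ 0.5168898  -0.18588026]
```

Call:
move_arm(motion=[[0.4,-0.14,0,0,0,0],[0.8,-0.28,0,0,0,0],[0.8,-0.28,0.4,0,0,0],[0.8,-0.28,0.8,0,0,0],[0.8,-0.28,1.0,0,0,0],[0.8,-0.28,1.0,0,0,0],[0.8,-0.28,1.0,0,0,0]])

```text
time: 5.65
tool_pos: [0.5841, -0.2047, 0.1]
tool_rot: [-3.142, -0.002, -0.45]
contact_force: [0.7, -0.5, 0.2]
opening: 0.0005
grip_force: 0.0
```

Call:
move_arm(motion=[[0,0,0.15,0,0,0],[0,0,0.3,0,0,0],[0,0,0.32,0,0,0],[0,0,0.34,0,0,0],[0,0,0.36,0,0,0],[0,0,0.36,0,0,0]])

```text
time: 6.4
tool_pos: [0.5835, -0.2044, 0.063]
tool_rot: [-3.141, -0.0, -0.451]
contact_force: [0.2, 0.1, 0.2]
opening: 0.0008
grip_force: 0.0
```

Call:
move_arm(motion=[[0,0,0.01,0,0,0],[0,0,0.02,0,0,0],[0,0,0.03,0,0,0],[0,0,0.04,0,0,0],[0,0,0.05,0,0,0],[0,0,0.05,0,0,0]])

```text
time: 7.15
tool_pos: [0.5834, -0.2043, 0.0578]
tool_rot: [-3.141, 0.0, -0.451]
contact_force: [-0.0, -0.7, 0.7]
opening: 0.0006
grip_force: 0.0
```

Call:
move_arm(motion=[[0,0,0.01,0,0,0],[0,0,0.02,0,0,0],[0,0,0.02,0,0,0]])

```text
time: 7.52
tool_pos: [0.5834, -0.2044, 0.0558]
tool_rot: [-3.141, 0.0, -0.451]
contact_force: [0.7, -0.2, -0.6]
opening: 0.0008
grip_force: 0.0
```

Call:
move_arm(motion=[[0,0,0.005,0,0,0],[0,0,0.01,0,0,0]])

```text
time: 7.78
tool_pos: [0.5835, -0.2044, 0.0549]
tool_rot: [-3.141, -0.0, -0.451]
contact_force: [0.2, -0.3, -0.6]
opening: 0.0001
grip_force: 0.0
```

Run:
```python
from h import *
c=cam('wrist');save(c,'w2.png');W=cloud(c);im=c['image'].astype(int)
m=(im[...,0]>140)&(im[...,1]<90)&(im[...,2]<90)&(np.hypot(W[...,0]-.58,W[...,1]+.203)<.025)
print(m.sum(),W[m].mean(0),np.percentile(W[m][:,2],[5,50,95]))
```

```text
547 [ 0.58850924 -0.2075705   0.06280552] [0.04895605 0.06300082 0.09542127]
```

View pics/w2.png

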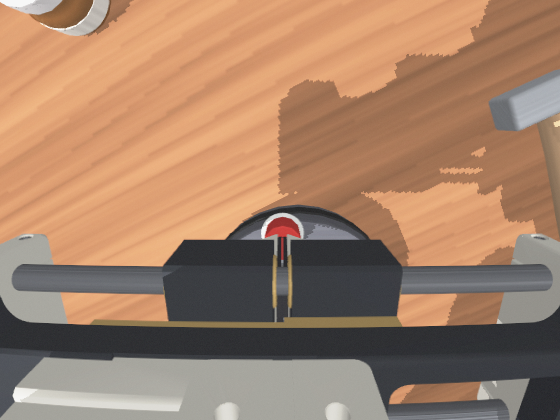

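The picture shows the button's outer half still visible at (282,228), in front of the finger blocks, apparently not pressed. I'll check where the TCP projects and what depths are seen there.

Run:
```python
from h import *
s=robot.observe();c=robot.read_camera('wrist');he=np.array(c['hand_eye']);c['T']=T_tool(s)@he
W=cloud(c);Ti=np.linalg.inv(T_tool(s))
P=(W-Ti[:3,3]*0) 
L=np.einsum('ij,hwj->hwi',Ti[:3,:3],W)+Ti[:3,3]
for col in (265,272,278,283,288,230):
    print(col,[(r,*(L[r,col]*1e3).round(0),*c['image'][r,col]) for r in range(208,320,8)])
f=210/np.tan(np.radians(c['vfov'])/2)
for p in ([0,0,0],[.01,0,0],[0,.02,0],[0,0,-.05]):
    q=np.linalg.inv(he)@np.r_[p,1];print(p,c['cx']+f*q[0]/-q[2],c['cy']-f*q[1]/-q[2],f,c['k1'])
print(s['contact_force'],s['joint_efforts'])
```

```text
265 [(208, np.float64(1.0), np.float64(-14.0), np.float64(55.0), np.uint8(174), np.uint8(122), np.uint8(91)), (216, np.float64(2.0), np.float64(-12.0), np.float64(29.0), np.uint8(40), np.uint8(39), np.uint8(39)), (224, np.float64(3.0), np.float64(-11.0), np.float64(9.0), np.uint8(214), np.uint8(216), np.uint8(214)), (232, np.float64(1.0), np.float64(-11.0), np.float64(0.0), np.uint8(224), np.uint8(198), np.uint8(196)), (240, np.float64(35.0), np.float64(-5.0), np.float64(-99.0), np.uint8(46), np.uint8(47), np.uint8(50)), (248, np.float64(36.0), np.float64(-4.0), np.float64(-106.0), np.uint8(48), np.uint8(50), np.uint8(52)), (256, np.float64(35.0), np.float64(-4.0), np.float64(-110.0), np.uint8(46), np.uint8(46), np.uint8(50)), (264, np.float64(35.0), np.float64(-4.0), np.float64(-115.0), np.uint8(49), np.uint8(47), np.uint8(52)), (272, np.float64(34.0), np.float64(-4.0), np.float64(-118.0), np.uint8(58), np.uint8(60), np.uint8(65)), (280, np.float64(32.0), np.float64(-4.0), np.float64(-118.0), np.uint8(61), np.uint8(64), np.uint8(69)), (288, np.float64(30.0), np.float64(-4.0), np.flo
[... 7525 characters left out ...]
oat64(25.0), np.float64(-13.0), np.float64(-117.0), np.uint8(59), np.uint8(61), np.uint8(67)), (312, np.float64(22.0), np.float64(-13.0), np.float64(-117.0), np.uint8(60), np.uint8(62), np.uint8(66))]
[0, 0, 0] 281.3287697029147 233.1102834632763 303.63917281252026 -0.058593333894293664
[0.01, 0, 0] 281.33256517168303 218.5061829840597 303.63917281252026 -0.058593333894293664
[0, 0.02, 0] 312.02476984274676 233.13495354144186 303.63917281252026 -0.058593333894293664
[0, 0, -0.05] 281.12299325928745 269.35321740905005 303.63917281252026 -0.058593333894293664
[-0.22478423  0.10438252 -0.95901136] [ 6.52868795e-03 -5.54464710e+01 -2.18086195e+01  3.37411906e-02
 -8.27317941e-02  1.80662141e-05]
```

Run:
```python
import cv2,numpy as np
a=cv2.imread('pics/w1.png')[195:275,240:325];b=cv2.imread('pics/w2.png')[195:275,240:325]
cv2.imwrite('pics/cmp.png',cv2.resize(np.hstack([a,b]),None,fx=4.6,fy=4.6,interpolation=cv2.INTER_NEAREST))
```

```text
(no output)
```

View pics/cmp.png

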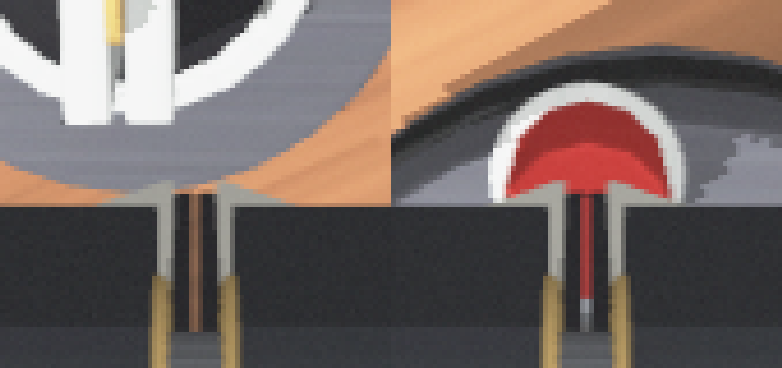

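Run:
```python
from h import *
print(robot.pinch_z,[a for a in dir(robot) if a[0]!='_'])
c=cam('scene');W=cloud(c);save(c,'s2.png')
im=cv2.imread('pics/s2.png')[150:300,140:300]
cv2.imwrite('pics/s2c.png',cv2.resize(im,None,fx=4,fy=4,interpolation=cv2.INTER_CUBIC))
s=robot.observe();q=np.linalg.inv(c['T'])@np.r_[s['tool_pos'],1];f=210/np.tan(np.radians(c['vfov'])/2)
u,v=c['cx']+f*q[0]/-q[2],c['cy']-f*q[1]/-q[2];print('tcp px',u,v,'in crop',(u-140)*4,(v-150)*4, c['k1'])
```

```text
0.0188 ['IKError', 'hand_in', 'observe', 'pinch_z', 'read_camera']
tcp px 229.43581521217774 257.820755948286 in crop 357.743260848711 431.2830237931439 0.011977975034432313
```

View pics/s2c.png

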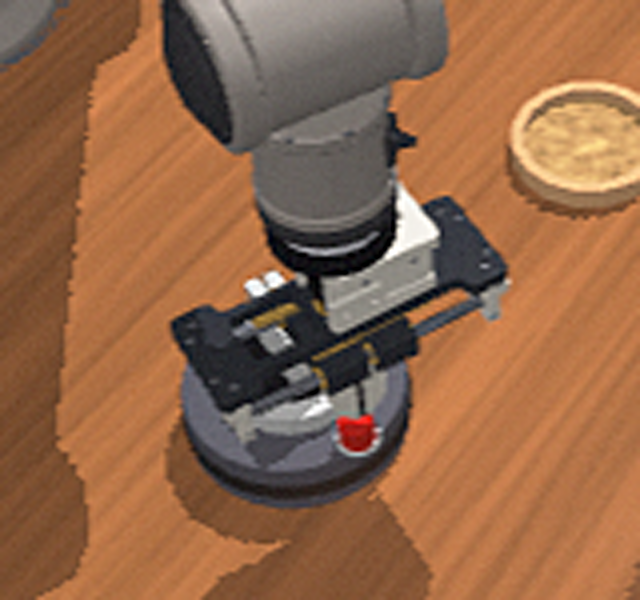

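The crop shows the fingertips right at the rear of the red cap, whose visible part lies at (355,435); it's unclear if they touch. I'll read the finger geometry from the first wrist picture and the cap height from the scene camera.

Run:
```python
from h import *
W=np.load('w1.npy')
s={'tool_pos':[.4991,-.1946,.1986],'tool_rot':[-3.141,.001,-.45]}
Ti=np.linalg.inv(T_tool(s));L=(W@Ti[:3,:3].T+Ti[:3,3])*1e3
for r in range(230,242): print(r,[tuple(L[r,c].round(0).astype(int)) for c in (264,268,272,275,277,280,282,286,290)])
c=cam('scene');W=cloud(c);im=c['image'].astype(int)
m=(im[...,0]>140)&(im[...,1]<90)&(im[...,2]<90)&(np.hypot(W[...,0]-.58,W[...,1]+.203)<.025)
print(m.sum(),W[m].round(4)[::3])
print(W[245:262,230].round(4))
```

```text
230 [(np.int64(-55), np.int64(-21), np.int64(154)), (np.int64(-55), np.int64(-16), np.int64(155)), (np.int64(-54), np.int64(-11), np.int64(153)), (np.int64(-55), np.int64(-8), np.int64(154)), (np.int64(-54), np.int64(-5), np.int64(153)), (np.int64(-55), np.int64(-2), np.int64(155)), (np.int64(-55), np.int64(1), np.int64(154)), (np.int64(-54), np.int64(5), np.int64(153)), (np.int64(-55), np.int64(10), np.int64(154))]
231 [(np.int64(-56), np.int64(-21), np.int64(154)), (np.int64(-56), np.int64(-16), np.int64(154)), (np.int64(-56), np.int64(-11), np.int64(154)), (np.int64(-55), np.int64(-8), np.int64(153)), (np.int64(-56), np.int64(-5), np.int64(153)), (np.int64(-56), np.int64(-2), np.int64(155)), (np.int64(-56), np.int64(1), np.int64(154)), (np.int64(-56), np.int64(5), np.int64(154)), (np.int64(-56), np.int64(10), np.int64(154))]
232 [(np.int64(-56), np.int64(-21), np.int64(152)), (np.int64(-57), np.int64(-16), np.int64(153)), (np.int64(-57), np.int64(-11), np.int64(154)), (np.int64(-57), np.int64(-8), np.int64(154)), (np.int64(-57), np.int64(-5), np.int64(153)), (np.int64(-57), np.int
[... 4019 characters left out ...]
0.5797 -0.2046  0.0604]
 [ 0.5872 -0.2018  0.0625]
 [ 0.5806 -0.2135  0.0671]
 [ 0.5864 -0.2088  0.0658]
 [ 0.5807 -0.2142  0.0637]
 [ 0.5868 -0.2098  0.0629]
 [ 0.5903 -0.1986  0.0524]
 [ 0.5795 -0.2144  0.0501]
 [ 0.5825 -0.2254  0.0031]]
[[ 0.5928 -0.2066  0.1175]
 [ 0.5907 -0.2047  0.1099]
 [ 0.5924 -0.2071  0.1096]
 [ 0.5917 -0.2068  0.1048]
 [ 0.5916 -0.2071  0.1009]
 [ 0.5899 -0.2056  0.0939]
 [ 0.5898 -0.206   0.0902]
 [ 0.5898 -0.2065  0.0866]
 [ 0.5897 -0.2068  0.0827]
 [ 0.5813 -0.1978  0.0622]
 [ 0.5854 -0.203   0.0669]
 [ 0.585  -0.203   0.0622]
 [ 0.5882 -0.2071  0.0651]
 [ 0.5884 -0.2078  0.0617]
 [ 0.5892 -0.2092  0.0597]
 [ 0.5892 -0.2097  0.056 ]
 [ 0.5897 -0.2108  0.0533]]
```

The cameras agree that the real fingertips end about 28 mm short of the reported TCP: pad ends at tool z of about -28 mm in the wrist view, finger bottom at about 83 mm height in the scene view, and no contact force. So I'll treat the real tip as reported TCP + 28 mm and continue down slowly.

Call:
move_arm(motion=[[0,0,0.08,0,0,0],[0,0,0.15,0,0,0],[0,0,0.17,0,0,0],[0,0,0.19,0,0,0],[0,0,0.2,0,0,0],[0,0,0.21,0,0,0]])

```text
time: 8.72
tool_pos: [0.5833, -0.2043, 0.0342]
tool_rot: [-3.142, 0.0, -0.451]
contact_force: [-3.1, 0.9, 4.0]
opening: 0.0004
grip_force: 1.9
```

Call:
move_arm(motion=[[0,0,0.01,0,0,0],[0,0,0.02,0,0,0],[0,0,0.02,0,0,0]])

```text
time: 9.1
tool_pos: [0.5835, -0.2044, 0.0318]
tool_rot: [-3.141, -0.0, -0.451]
contact_force: [-1.4, -0.3, 2.0]
opening: 0.0002
grip_force: 1.2
```

Contact at about 4 N, as expected. Carrying on in small steps.

Call:
move_arm(motion=[[0,0,0.01,0,0,0],[0,0,0.02,0,0,0],[0,0,0.03,0,0,0]])

```text
time: 9.48
tool_pos: [0.5836, -0.2044, 0.0289]
tool_rot: [-3.141, -0.0, -0.451]
contact_force: [-1.3, 1.4, 3.6]
opening: 0.0004
grip_force: 1.9
```

Call:
move_arm(motion=[[0,0,0.005,0,0,0],[0,0,0.01,0,0,0]])

```text
time: 9.72
tool_pos: [0.5837, -0.2045, 0.0283]
tool_rot: [-3.141, -0.001, -0.451]
contact_force: [-2.8, 1.5, 8.0]
opening: 0.0004
grip_force: 4.1
```

Call:
move_arm(motion=[[0,0,0.003,0,0,0],[0,0,0.003,0,0,0]])

```text
time: 9.98
tool_pos: [0.5837, -0.2045, 0.0283]
tool_rot: [-3.142, -0.001, -0.451]
contact_force: [-2.7, 1.0, 7.6]
opening: 0.0004
grip_force: 3.9
```

Call:
move_arm(motion=[[0,0,-0.3,0,0,0],[0,0,-0.7,0,0,0],[0,0,-1.0,0,0,0],[0,0,-1.0,0,0,0],[-0.35,0.06,-1.0,0,0,0],[-0.69,0.12,-1.0,0,0,0],[-0.69,0.12,-1.0,0,0,0],[-0.69,0.12,-1.0,0,0,0],[-0.69,0.12,-1.0,0,0,0]], fingers=0.5)

```text
time: 11.1
tool_pos: [0.5169, -0.1854, 0.1271]
tool_rot: [-3.141, -0.0, -0.451]
contact_force: [0.0, 0.8, -0.3]
opening: 0.0688
grip_force: 0.0
```

Run:
```python
from h import *
c=cam('wrist');save(c,'w3.png');W=cloud(c);im=c['image'].astype(int)
for n in('wrist','scene'):
    c=cam(n);W=cloud(c);im=c['image'].astype(int)
    m=(im[...,0]>140)&(im[...,1]<90)&(im[...,2]<90)&(np.hypot(W[...,0]-.58,W[...,1]+.203)<.015)
    print(n,m.sum(),np.median(W[m],0),np.percentile(W[m][:,2],[10,90]))
    m=(abs(W[...,2]-.119)<.005)&(np.hypot(W[...,0]-.516,W[...,1]+.185)<.05);P=W[m][:,:2].astype(np.float32);print('jaw',m.sum(),cv2.minAreaRect(P))
print({k:np.round(v,3) for k,v in robot.observe().items()})
```

```text
wrist 320 [ 0.57763737 -0.20599805  0.0557411 ] [0.0548976  0.05658263]
jaw 2297 ((0.5170376300811768, -0.18590176105499268), (0.021917078644037247, 0.057616423815488815), 65.00820922851562)
scene 56 [ 0.58109732 -0.20399224  0.05568392] [0.05103382 0.05901918]
jaw 150 ((0.5159229040145874, -0.18664959073066711), (0.022271161898970604, 0.06187305971980095), 65.12677001953125)
{'time': np.float64(11.25), 'qpos': array([-0.484,  0.451,  1.564,  0.   ,  1.126,  1.538]), 'qvel': array([-0.001, -0.005,  0.005, -0.   ,  0.002, -0.001]), 'joint_efforts': array([-1.1000e-02, -4.6943e+01, -2.2714e+01,  3.6000e-02, -8.6000e-02,
        1.0000e-03]), 'tool_pos': array([ 0.517, -0.185,  0.127]), 'tool_rot': array([-3.141,  0.   , -0.451]), 'contact_force': array([ 0.473, -0.05 ,  0.787]), 'torque': array([-0.011,  0.191,  0.027]), 'grip_force': np.float64(0.0), 'opening': np.float64(0.069)}
```

View pics/w3.png

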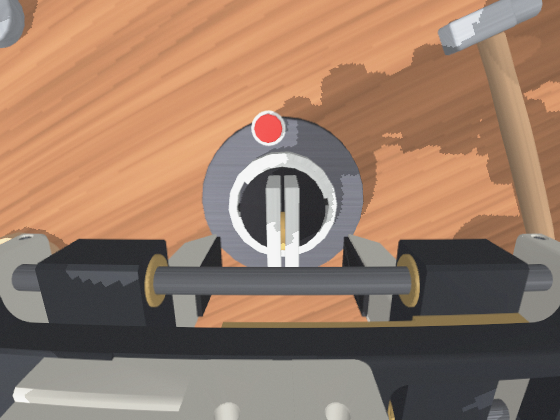

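Picture: button (268,128) is down, measured top 55.7 mm; the bar (283,215) is centred between the open fingers. Lowering and gripping.

Call:
move_arm(motion=[[0,0,0.2,0,0,0],[0,0,0.4,0,0,0],[0,0,0.6,0,0,0],[0,0,0.7,0,0,0],[0,0,0.75,0,0,0],[0,0,0.75,0,0,0]])

```text
time: 12.0
tool_pos: [0.5163, -0.1852, 0.0527]
tool_rot: [-3.142, -0.0, -0.451]
contact_force: [1.2, -0.6, -0.9]
opening: 0.0686
grip_force: 0.0
```

Call:
move_arm(motion=[[0,0,0,0,0,0],[0,0,0,0,0,0],[0,0,0,0,0,0],[0,0,0,0,0,0],[0,0,0,0,0,0],[0,0,0,0,0,0]], fingers=-1, newtons=40)

```text
time: 12.75
tool_pos: [0.5161, -0.1851, 0.0526]
tool_rot: [-3.142, 0.0, -0.451]
contact_force: [0.1, -1.0, 0.1]
opening: 0.0217
grip_force: 39.9
```

```bash
python3 -c "
from h import *
print({k:np.round(v,3) for k,v in robot.observe().items()})"
```

```text
{'time': np.float64(12.75), 'qpos': array([-0.484,  0.541,  1.649,  0.   ,  0.951,  1.538]), 'qvel': array([-0.001, -0.   , -0.001, -0.   ,  0.003, -0.   ]), 'joint_efforts': array([ 2.6400e-01, -4.8490e+01, -1.9844e+01,  1.1400e-01, -9.3000e-02,
        1.0000e-03]), 'tool_pos': array([ 0.516, -0.185,  0.053]), 'tool_rot': array([-3.142,  0.   , -0.451]), 'contact_force': array([ 0.136, -1.036,  0.064]), 'torque': array([-0.024,  0.206,  0.003]), 'grip_force': np.float64(39.932), 'opening': np.float64(0.022)}
```

Call:
move_arm(motion=[[0,0,-0.01,0,0,0],[0,0,-0.01,0,0,-0.02],[0,0,-0.01,0,0,-0.05],[0,0,-0.01,0,0,-0.08],[0,0,-0.01,0,0,-0.11],[0,0,-0.01,0,0,-0.14],[0,0,-0.01,0,0,-0.17],[0,0,-0.01,0,0,-0.2],[0,0,-0.01,0,0,-0.22],[0,0,-0.01,0,0,-0.22]])

```text
time: 14.0
tool_pos: [0.5158, -0.1849, 0.0532]
tool_rot: [-3.141, 0.001, 0.239]
contact_force: [-0.3, -0.9, -2.9]
opening: 0.0216
grip_force: 39.9
```

```bash
cat > o.py <<'E'
from h import *
s=robot.observe();print(*[np.round(s[k],4) for k in('tool_pos','tool_rot','contact_force','torque','opening')],s['joint_efforts'][5],s['qpos'][5])
E
python3 o.py
```

```text
[ 0.5158 -0.1849  0.0532] [-3.1408e+00  7.0000e-04  2.3940e-01] [-0.297  -0.9268 -2.9427] [-0.0608  0.1684 -0.0451] 0.0216 -0.36718706600368023 0.8471737084650117
```

Call:
move_arm(motion=[[0,0,0,0,0,-0.01],[0,0,0,0,0,-0.02],[0,0,0,0,0,-0.02]])

```text
time: 14.38
tool_pos: [0.5161, -0.1851, 0.0536]
tool_rot: [-3.141, -0.0, 0.303]
contact_force: [-1.4, 0.3, -3.5]
opening: 0.0218
grip_force: 39.9
```

```bash
python3 o.py
```

```text
[ 0.5161 -0.1851  0.0536] [-3.1415 -0.      0.3031] [-1.4009  0.2604 -3.524 ] [-0.0707  0.1456 -0.0132] 0.0218 -0.18216399941593409 0.7835016412837272
```

Call:
move_arm(motion=[[0,0,0,0,0,-0.01],[0,0,0,0,0,-0.02],[0,0,0,0,0,-0.02]])

```text
time: 14.75
tool_pos: [0.5161, -0.1851, 0.0536]
tool_rot: [-3.142, -0.0, 0.366]
contact_force: [0.2, 0.2, -3.0]
opening: 0.0219
grip_force: 39.9
```

```bash
python3 o.py
```

```text
[ 0.5161 -0.1851  0.0536] [-3.1416 -0.      0.3663] [ 0.1941  0.2481 -2.9813] [-0.0909  0.1139 -0.0515] 0.0219 -0.18695122562348843 0.7203831475974476
```

Call:
move_arm(motion=[[0,0,0,0,0,-0.01],[0,0,0,0,0,-0.02],[0,0,0,0,0,-0.02]])

```text
time: 15.12
tool_pos: [0.5161, -0.1851, 0.0536]
tool_rot: [-3.142, -0.0, 0.429]
contact_force: [-0.1, 0.4, -2.8]
opening: 0.0216
grip_force: 39.9
```

```bash
python3 o.py
```

```text
[ 0.5161 -0.1851  0.0536] [-3.1415e+00 -1.0000e-04  4.2900e-01] [-0.058   0.4241 -2.8473] [-0.0741  0.1585 -0.016 ] 0.0216 -0.18765483051538467 0.6575849302247905
```

Call:
move_arm(motion=[[0,0,0,0,0,-0.01],[0,0,0,0,0,-0.02],[0,0,0,0,0,-0.02]])

```text
time: 15.5
tool_pos: [0.5161, -0.1851, 0.0536]
tool_rot: [-3.142, -0.0, 0.492]
contact_force: [-0.1, -0.4, -2.8]
opening: 0.0217
grip_force: 39.9
```

```bash
python3 o.py
```

```text
[ 0.5161 -0.1851  0.0536] [-3.1415 -0.      0.4918] [-0.0751 -0.4475 -2.8345] [-0.0607  0.1434 -0.0164] 0.0217 -0.18771626986563206 0.5947638462430349
```

Call:
move_arm(motion=[[0,0,0,0,0,-0.01],[0,0,0,0,0,-0.02],[0,0,0,0,0,-0.02]])

```text
time: 15.88
tool_pos: [0.5161, -0.1851, 0.0536]
tool_rot: [-3.142, -0.0, 0.555]
contact_force: [0.0, -0.2, -2.8]
opening: 0.0217
grip_force: 39.9
```

```bash
python3 o.py
```

```text
[ 0.5161 -0.1851  0.0536] [-3.1415 -0.      0.5547] [ 0.043  -0.1665 -2.787 ] [-0.1116  0.1616 -0.0274] 0.0217 -0.18765540327876806 0.5318791553779392
```

Call:
move_arm(motion=[[0,0,0,0,0,-0.01],[0,0,0,0,0,-0.02],[0,0,0,0,0,-0.02]])

```text
time: 16.25
tool_pos: [0.5161, -0.1851, 0.0536]
tool_rot: [-3.142, -0.0, 0.618]
contact_force: [-0.5, -1.6, -3.0]
opening: 0.0221
grip_force: 39.9
```

```bash
python3 o.py
```

```text
[ 0.5161 -0.1851  0.0536] [-3.1415e+00 -1.0000e-04  6.1760e-01] [-0.4628 -1.5587 -3.044 ] [-0.1125  0.1369 -0.0335] 0.0221 -0.1877084607258439 0.46903873267593144
```

Call:
move_arm(motion=[[0,0,0,0,0,-0.01],[0,0,0,0,0,-0.02],[0,0,0,0,0,-0.02]])

```text
time: 16.62
tool_pos: [0.5161, -0.1851, 0.0536]
tool_rot: [-3.142, -0.0, 0.68]
contact_force: [-0.5, -1.2, -3.5]
opening: 0.0219
grip_force: 39.9
```

```bash
python3 o.py
```

```text
[ 0.5161 -0.1851  0.0536] [-3.1416e+00 -1.0000e-04  6.8040e-01] [-0.4814 -1.2173 -3.498 ] [-0.0709  0.115  -0.0263] 0.0219 -0.1877117156982422 0.40621391285187
```

Call:
move_arm(motion=[[0,0,0,0,0,-0.01],[0,0,0,0,0,-0.02],[0,0,0,0,0,-0.02]])

```text
time: 17.0
tool_pos: [0.5161, -0.1851, 0.0536]
tool_rot: [-3.142, -0.0, 0.743]
contact_force: [-0.2, -0.4, -4.5]
opening: 0.0218
grip_force: 39.9
```

```bash
python3 o.py
```

```text
[ 0.5161 -0.1851  0.0536] [-3.1416e+00 -1.0000e-04  7.4320e-01] [-0.2435 -0.3717 -4.4578] [-0.1362  0.1758  0.0391] 0.0218 -0.18768712878227234 0.34337278297430757
```

Call:
move_arm(motion=[[0,0,0,0,0,-0.01],[0,0,0,0,0,-0.02],[0,0,0,0,0,-0.02]])

```text
time: 17.38
tool_pos: [0.5161, -0.1851, 0.0536]
tool_rot: [-3.142, -0.0, 0.806]
contact_force: [1.1, 0.8, -3.3]
opening: 0.0215
grip_force: 39.9
```

```bash
python3 o.py
```

```text
[ 0.5161 -0.1851  0.0536] [-3.1416e+00 -1.0000e-04  8.0600e-01] [ 1.132   0.8167 -3.3055] [-0.1189  0.153  -0.0089] 0.0215 -0.18770978786051273 0.28055516698726224
```

Call:
move_arm(motion=[[0,0,0,0,0,-0.01],[0,0,0,0,0,-0.02],[0,0,0,0,0,-0.02]])

```text
time: 17.75
tool_pos: [0.5161, -0.1851, 0.0536]
tool_rot: [-3.142, -0.0, 0.869]
contact_force: [0.5, 0.4, -2.9]
opening: 0.0219
grip_force: 39.9
```

```bash
python3 o.py
```

```text
[ 0.5161 -0.1851  0.0536] [-3.1416e+00 -1.0000e-04  8.6890e-01] [ 0.4665  0.4258 -2.931 ] [-0.1056  0.0827 -0.0407] 0.0219 -0.18773310352116823 0.21773852816135195
```

Call:
move_arm(motion=[[0,0,0,0,0,-0.01],[0,0,0,0,0,-0.02],[0,0,0,0,0,-0.02]])

```text
time: 18.12
tool_pos: [0.5164, -0.1852, 0.0537]
tool_rot: [3.141, -0.0, 0.932]
contact_force: [1.3, -0.4, -4.0]
opening: 0.0222
grip_force: 39.9
```

```bash
python3 o.py
```

```text
[ 0.5164 -0.1852  0.0537] [ 3.1409e+00 -2.0000e-04  9.3160e-01] [ 1.3044 -0.3581 -4.0266] [-0.2381 -0.1081 -0.042 ] 0.0222 -0.2252063574269414 0.15494767801632475
```

Call:
move_arm(motion=[[0,0,0,0,0,-0.005],[0,0,0,0,0,-0.01],[0,0,0,0,0,-0.01]])

```text
time: 18.5
tool_pos: [0.5165, -0.1853, 0.0537]
tool_rot: [3.141, -0.0, 0.963]
contact_force: [3.3, -1.0, -4.1]
opening: 0.0217
grip_force: 39.9
```

```bash
python3 o.py
```

```text
[ 0.5165 -0.1853  0.0537] [ 3.1406e+00 -3.0000e-04  9.6260e-01] [ 3.3442 -0.951  -4.0763] [-0.4198 -0.4537 -0.1802] 0.0217 -0.24086200632154942 0.12388540444760086
```

The stop is clearly felt (torque -0.18 Nm at about 81°). I'll ease back 2° onto the face of the rubber and lift gently.

Call:
move_arm(motion=[[0,0,0,0,0,0.01],[0,0,-0.01,0,0,0.01],[0,0,-0.02,0,0,0.01],[0,0,-0.03,0,0,0.01],[0,0,-0.04,0,0,0.01]])

```text
time: 19.12
tool_pos: [0.5161, -0.1851, 0.0577]
tool_rot: [-3.142, 0.0, 0.931]
contact_force: [1.5, -1.8, -4.1]
opening: 0.022
grip_force: 39.9
```

```bash
python3 o.py
```

```text
[ 0.5161 -0.1851  0.0577] [-3.1416  0.      0.9312] [ 1.5103 -1.8376 -4.0909] [-0.448  -0.2468 -0.0941] 0.022 -0.07955468958243728 0.15538494762228938
```

Call:
move_arm(motion=[[0,0,-0.02,0,0,0],[0,0,-0.04,0,0,0],[0,0,-0.06,0,0,0],[0,0,-0.09,0,0,0],[0,0,-0.12,0,0,0],[0,0,-0.16,0,0,0],[0,0,-0.2,0,0,0],[0,0,-0.25,0,0,0],[0,0,-0.4,0,0,0],[0,0,-0.6,0,0,0],[0,0,-0.6,0,0,0]])

```text
time: 20.5
tool_pos: [0.5174, -0.1857, 0.1198]
tool_rot: [3.137, -0.001, 0.931]
contact_force: [-0.4, 0.1, -3.7]
opening: 0.0215
grip_force: 39.9
```

```bash
python3 o.py
python3 - <<'E'
from h import *
c=cam('top');save(c,'t3.png');W=cloud(c)
d=np.hypot(W[...,0]-.554,W[...,1]-.1325);z=W[...,2]
m=(z>.013)&(z<.024)&(d<.07);P=W[m];print(m.sum(),cv2.minEnclosingCircle(P[:,:2].astype(np.float32)),P.mean(0))
s=robot.observe()
E
```

```text
[ 0.5174 -0.1857  0.1198] [ 3.1372e+00 -8.0000e-04  9.3120e-01] [-0.4253  0.1279 -3.7013] [-0.1179  0.0898 -0.0186] 0.0215 -0.0021710700821131468 0.15542364558682983
486 ((0.5544537305831909, 0.13295793533325195), 0.0588531494140625) [0.55500855 0.13300975 0.01817722]
```

Call:
move_arm(motion=[[0.12,-0.07,0,0,0,0],[0.32,-0.19,0,0,0,0],[0.62,-0.36,0,0,0,0],[0.92,-0.54,0,0,0,0]])

```text
time: 21.05
tool_pos: [0.5272, -0.0771, 0.1168]
tool_rot: [-3.14, 0.0, 0.931]
contact_force: [1.3, 0.2, -3.3]
opening: 0.022
grip_force: 39.9
```

Call:
move_arm(motion=[[0.3,-0.18,0,0,0,0],[0.61,-0.36,0,0,0,0],[0.92,-0.54,0,0,0,0]])

```text
time: 21.42
tool_pos: [0.5385, 0.0292, 0.1168]
tool_rot: [-3.14, 0.001, 0.931]
contact_force: [0.8, 0.5, -3.7]
opening: 0.0217
grip_force: 39.9
```

Call:
move_arm(motion=[[0.3,-0.18,0,0,0,0],[0.6,-0.36,0,0,0,0],[0.8,-0.48,0,0,0,0],[0.92,-0.54,0,0,0,0],[0.92,-0.54,0,0,0,0],[0.92,-0.54,0,0,0,0]])

```text
time: 22.18
tool_pos: [0.5507, 0.1324, 0.1174]
tool_rot: [-3.141, 0.001, 0.931]
contact_force: [0.4, -0.3, -2.9]
opening: 0.0215
grip_force: 39.9
```

```bash
python3 o.py
python3 - <<'E'
from meas import *
c=cam('wrist');save(c,'w4.png');W=cloud(c);z=W[...,2]
d=np.hypot(W[...,0]-.552,W[...,1]-.131)
m=(z>.014)&(z<.023)&(d<.07)&(d>.04);P=W[m];print('rim',m.sum(),fitc(P),cv2.minEnclosingCircle(P[:,:2].astype(np.float32)))
s=robot.observe();Ti=np.linalg.inv(T_tool(s));L=W@Ti[:3,:3].T+Ti[:3,3]
m=(np.hypot(L[...,0],L[...,1])<.05)&(L[...,2]>-.03)&(z>.07);Q=L[m]
if len(Q): print('head',len(Q),Q.min(0),Q.max(0),z[m].min())
E
```

```text
[0.5507 0.1324 0.1174] [-3.1413e+00  6.0000e-04  9.3070e-01] [ 0.4485 -0.3015 -2.8839] [-0.0827  0.1381  0.0091] 0.0215 0.003973817074438557 0.7409882370749259
rim 2112 (array([0.55167726, 0.13277882]), np.float64(0.053915126316608886)) ((0.5515062212944031, 0.13220179080963135), 0.05927564203739166)
head 3687 [-0.00782493 -0.03645041 -0.0299619 ] [0.03653468 0.03419204 0.00895587] 0.10852376319326146
```

View pics/w4.png

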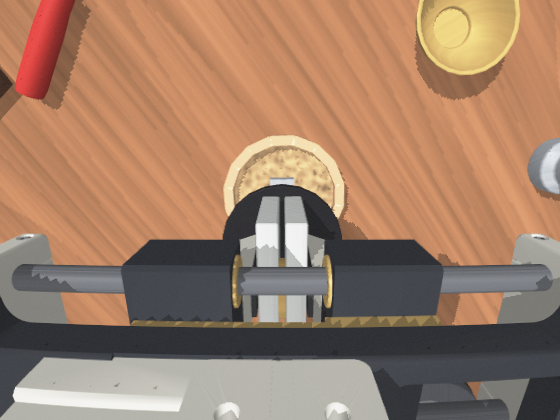

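Picture: head held upright (flange at (282,225)), above the tray (284,190), and the measured rim centre is within 1 mm of the TCP. Lowering.

Call:
move_arm(motion=[[0,0,0.15,0,0,0],[0,0,0.35,0,0,0],[0,0,0.55,0,0,0],[0,0,0.7,0,0,0],[0,0,0.8,0,0,0],[0,0,0.88,0,0,0],[0,0,0.92,0,0,0],[0,0,0.95,0,0,0],[0,0,0.97,0,0,0],[0,0,0.98,0,0,0],[0,0,0.98,0,0,0]])

```text
time: 23.6
tool_pos: [0.551, 0.1331, 0.0197]
tool_rot: [3.141, -0.0, 0.931]
contact_force: [-0.4, -0.1, -3.5]
opening: 0.0215
grip_force: 39.9
```

```bash
python3 o.py
```

```text
[0.551  0.1331 0.0197] [ 3.1414e+00 -2.0000e-04  9.3120e-01] [-0.4168 -0.128  -3.4571] [-0.0822  0.1437 -0.0023] 0.0215 -0.0008239432645495981 0.7413035056140745
```

Expected contact at about 0.0156.

Call:
move_arm(motion=[[0,0,0.005,0,0,0],[0,0,0.01,0,0,0],[0,0,0.015,0,0,0],[0,0,0.02,0,0,0],[0,0,0.025,0,0,0],[0,0,0.03,0,0,0]])

```text
time: 24.35
tool_pos: [0.5509, 0.1331, 0.0166]
tool_rot: [-3.142, -0.0, 0.931]
contact_force: [0.1, 0.2, -3.3]
opening: 0.0219
grip_force: 39.9
```

Call:
move_arm(motion=[[0,0,0.005,0,0,0],[0,0,0.01,0,0,0]])

```text
time: 24.6
tool_pos: [0.5509, 0.1331, 0.0156]
tool_rot: [3.142, -0.0, 0.931]
contact_force: [0.9, 0.3, -0.8]
opening: 0.022
grip_force: 39.9
```

Call:
move_arm(motion=[[0,0,0.002,0,0,0],[0,0,0.004,0,0,0],[0,0,0.004,0,0,0]])

```text
time: 24.98
tool_pos: [0.551, 0.133, 0.0156]
tool_rot: [3.141, -0.0, 0.931]
contact_force: [-1.3, -0.4, 2.1]
opening: 0.0219
grip_force: 39.9
```

Call:
move_arm(motion=[[0,0,0,0,0,0],[0,0,0,0,0,0]], newtons=4)

```text
time: 25.22
tool_pos: [0.551, 0.1331, 0.0156]
tool_rot: [3.141, -0.0, 0.931]
contact_force: [-2.3, 0.5, 4.6]
opening: 0.0219
grip_force: 4.0
```

Call:
move_arm(motion=[[0,0,0,0,0,0],[0,0,0,0,0,0],[0,0,0,0,0,0],[0,0,0,0,0,0],[0,0,0,0,0,0],[0,0,0,0,0,0]], fingers=0.2)

```text
time: 25.98
tool_pos: [0.5509, 0.1331, 0.0152]
tool_rot: [-3.142, -0.0, 0.931]
contact_force: [-0.1, -0.8, 0.1]
opening: 0.0551
grip_force: 0.0
```

Call:
move_arm(motion=[[0,0,-0.1,0,0,0],[0,0,-0.3,0,0,0],[0,0,-0.6,0,0,0],[0,0,-1.0,0,0,0],[0,0,-1.0,0,0,0],[0,0,-1.0,0,0,0]])

```text
time: 26.72
tool_pos: [0.5505, 0.133, 0.1152]
tool_rot: [-3.141, 0.0, 0.931]
contact_force: [-0.2, -0.2, -0.2]
opening: 0.0549
grip_force: 0.0
```

Call:
move_arm(motion=[[-0.4,0,-0.3,0,0,0],[-0.8,0,-0.6,0,0,0],[-0.8,0,-0.6,0,0,0],[-0.8,0,-0.6,0,0,0]])

```text
time: 27.22
tool_pos: [0.5028, 0.0691, 0.1741]
tool_rot: [-3.14, 0.001, 0.931]
contact_force: [-0.1, 0.2, -0.2]
opening: 0.0554
grip_force: 0.0
```

```bash
python3 o.py
python3 - <<'E'
from h import *
c=cam('wrist');save(c,'w5.png');W=cloud(c);z=W[...,2];d=np.hypot(W[...,0]-.5515,W[...,1]-.1325)
m=(abs(z-.082)<.004)&(d<.05);print('bar top',m.sum(),W[m].mean(0),cv2.minAreaRect(W[m][:,:2].astype(np.float32)),W[m][:,2].std())
c=cam('top');W=cloud(c)
for n,(u,v) in dict(bowl=(221,157),collet=(286,149),jar=(333,149)).items(): print(n,W[v,u].round(3))
E
```

```text
[0.5028 0.0691 0.1741] [-3.140e+00  6.000e-04  9.307e-01] [-0.1265  0.2247 -0.1803] [-0.1189  0.0779 -0.0404] 0.0554 -0.01298230024985969 0.6250539422842326
bar top 1557 [0.55052461 0.13471874 0.08189676] ((0.550178050994873, 0.13457241654396057), (0.05991363525390625, 0.02174287848174572), 53.72846221923828) 0.0007268287923775908
bowl [0.772 0.17  0.013]
collet [ 0.79  -0.011  0.046]
jar [ 0.789 -0.139  0.059]
```

View pics/w5.png

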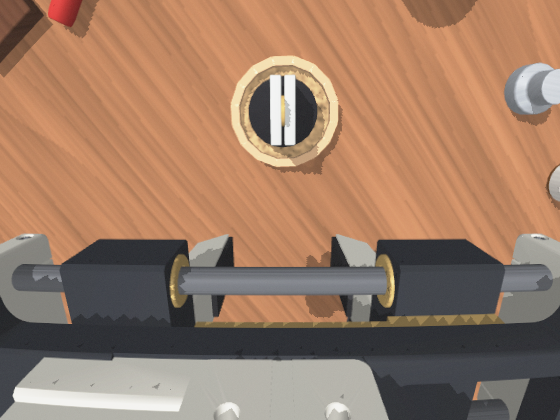

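The head stands upright inside the tray at (284,110), bar top level at 82 mm as expected, with the gripper clear of it. Handing in.

```bash
python3 -c "
from cell import robot
print(robot.hand_in())"
```

```text
the job is handed in; nothing more can be done
None
```

The jaw head is off the block and standing upright inside the tray, released, after pressing the button fully down and twisting about 80° to the stop; the job is handed in at about 27 s (no verdict shown), the real fingertips proved about 28 mm short of the reported TCP so I corrected for that, and the bowl, jar and collet read as still in place (I did not re-measure the graver and mallet).

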